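Safety check of the classroom paper-pulp mill

TASK

Carry out the safety check of the classroom's paper-pulp mill: press the test button on the breaker box so that its lever drops, then lift the lever back up so that it stays up by itself. Then set the bayonet lid into the mill's collar and turn it clockwise halfway to the lock, so that its grip bar points at the long single fins, well short of the lock click; the spring would turn it back, so finish while holding it there in the gripper. Let the lever fall by the button alone, and leave the other things on the table as they are.

Things in the scene. Friction and masses are not known exactly. Their poses are not given: they have to be found in the camera images.
- breaker: White breaker box fixed on the table, 90 (x) x 150 (y) x 70 mm high, black sockets on its far side. Origin: centre of its underside; its own -x is the front (towards the robot, yaw within 0.3 rad). On top: round button right (-y), lever left (+y). The box never moves in a run.
- button_top (a point): Centre of the top face of the test button, a black disc 26 mm across standing 8 mm above the box, pressed straight down. At (-39, -40, 78) mm in the box's frame.
- test_button (a joint): Travel of the test button in m: 0 out, 0.0065 fully pressed; about 1.4 N to start, 4.5 N fully down, springs back. At 3 to 4 mm of its travel it tips the lever over its dead point.
- lever_bar (a point): Centre of the lever's T-bar: black, 14 mm thick, 34 mm long along the box's y, on a 10 mm wide stem. In the box's frame (mm): hinge line along y through (-25, 40, 62), bar 62 mm from it; bar's centre up at (-12, 40, 123), dropped at (-79, 40, 93), clear in front of the box. The bar can be pinched from above on its two ends and turns between the fingers, or be pushed up.
- trip_lever (a joint): Angle of the lever in rad: 0 up (leaning 12 degrees back beyond upright, against its stop), 1.257 dropped to the front. It rests at either end by its own weight (0.07 kg) and tips over at about 0.21, so it stays up only if brought back to nearly 0.
- mill: Paper-pulp mill, fixed: white base 150 x 150 x 56 mm, steel bowl, grey collar 126 mm across, top at 139 mm. Origin: centre of the underside; yaw within 0.35 rad. The collar's lips have two entry gaps, 21 mm wide, at its own +x and -x, marked outside by pairs of short ribs; seen from above, single long fins stand 45 degrees clockwise of the gaps (half way), wide blocks 90 degrees (lock).
- mill_seat (a point): Centre of the collar's ledge on which the lid's underside comes to rest, 125 mm above the mill's underside, axes as the mill's. The lips (4.5 mm thick, underside 9.5 mm above the ledge, opening 100 mm across) keep the lid in once it is turned; the wall below them is 114 mm across inside.
- interlock (a joint): Angle (rad) of the sprung black ring in the collar, pushed round by the lid's lugs: 0 at rest beside the entry gaps, growing clockwise, about 0.06 behind the lid's turn. Return torque 0.04 N m at 0, 0.1 half way. From a lid turn of about 1.1 a sprung ball rides over a lug and clicks in at about 1.5. Turning counter-clockwise from the gaps is blocked.
- lid: Grey bayonet lid, loose, upright on the table, 0.16 kg: disc 95 mm across, 8 mm thick; two lugs (14 mm wide, 7 mm thick, flush below, 110 mm over their ends) at its own +x and -x; grip bar along x, 66 long, 14 wide, 8 to 46 mm above the underside. Origin: centre of the underside. Alike after half a turn. Lugs go down the gaps (3 mm play a side, 2 mm radially), then turn clockwise.
- pencil_cup: Bystander: steel cup 72 mm across, 90 mm high, pencils up to 180 mm. Origin: centre of the underside.
- soap: Bystander: clear bottle with black cap, 60 mm across, 150 mm high. Origin: centre of the underside.
- glue_jar: Bystander: white closed jar 60 mm across, 75 mm high. Origin: centre of the underside.
- eraser: Bystander: grey whiteboard eraser 60 x 130 x 35 mm. Origin: centre of the underside.
- jar_cover: Bystander: plain grey jar cover 72 mm across, 12 mm high, without lugs or bar; not the mill's lid. Origin: centre of the underside.
- stapler: Bystander: black stapler, 35 x 120 x 43 mm. Origin: centre of the underside.
- tape_roll: Bystander: roll of paper tape lying flat, 90 mm across, 25 mm high. Origin: centre of the underside.
There are look-alikes about, which are no part of the job. Leave any purple look-alike of the lid alone.

How it is judged:
By the outcome, as a careful person would: the job done as asked, in the order asked, and still so for the second after the job is handed in, while the arm keeps its last pose, push and grip.
It also fails if it takes over 64 s, if anything falls off the work surface, if the arm or the gripper's body presses on something with over 40 N, if the wrist force passes 120 N, or if a joint passes its speed limit or range.

ROBOT

A 6-joint arm with a two-finger parallel gripper is mounted at the origin on the work surface. World frame = base frame: x ahead of the robot, y to its left, z up, the work surface at z = 0. Lengths are in m, angles in rad, forces in N, time in s.
With the tool pointing down it reaches from about 0.325 to 0.925 m from the base axis. Payload 3.1 kg.
Tool frame: the origin (TCP) lies midway between the tips of the shut fingers; the grasp point (between the pads) lies 19 mm behind it (ctrl.pinch_z is the distance from the TCP to the grasp point, in m); z points along the fingers, y is the direction in which the jaws open and shut (so a half turn about z gives the same grasp; the last joint's range is limited). The gripper opens to 85 mm and grips with 20 to 120 N. Pads are 22 mm wide; open, the fingers measure 114 mm over their backs; the gripper's body (76 mm by 85 mm) begins 54 mm behind the grasp point. The pads swing forward as they close: fully open they stand 13 mm farther back than shut.
Start: joints at [1.192, 0.217, 1.613, -0, 1.311, -0.112], TCP at [0.165, 0.603, 0.231] pointing down, gripper open.
Joint ranges: [-2.75, 2.75], [-0.78, 2.1], [0.31, 2.55], [-1.13, 4.27], [0.13, 2.63], [-2.58, 2.58]. Speed limits (rad/s): [2.79, 2.79, 3.14, 3.14, 3.14, 3.14].

INTERFACE

Orientations are given as a 3x3 rotation matrix whose columns are the frame's x, y, z axes.
In Python, from cell import ctrl gives the robot as it stands.
- The arm moves only by the shell command python3 -m pendant 'ROWS' [FORCE]. ROWS is JSON, a list of rows, each a list of 7 numbers: the closure in counts, from 0 (fully open) to 255 (shut), then the shift along the tool's x, y, z normalised to -1 to 1, where 1 is 600 mm, then the turn, a rotation vector about the tool's x, y, z normalised to -1 to 1, where 1 is 0.5 rad. In form: [[claw, tx, ty, tz, rx, ry, rz], ...]. A call has 1 to 5 rows; each row is the pose to reach, as a shift and turn from the pose measured when the call began, along the tool's axes at that moment; what a row does not reach only later rows make up. A row lasts 1/8 s, in which the tool goes at most 62.5 mm and 10.7 degrees, less where a joint would pass 70% of its speed; a pose out of reach is approached as far as the arm can. A call with a number of a shift or a turn outside -1 to 1 is refused whole. A call with a gripper value outside its range is refused whole. The fingers move at their own pace and stop on an object; FORCE is the grip in N (left out, the last holds). Time passes only in rows, so rows that repeat a pose let the fingers close. It gives the time, the measured TCP pose, the force and the opening at its end, in the units of the state.
- ctrl.get_state(): the state, without advancing time (a new reading comes with each control period).
- ctrl.read_camera(name): name is "scene" or "top"; returns a dict with "color" (480x640x3 uint8, red, green, blue), "range_z" (480x640 float32, m along the optical axis (not along the pixel's ray), 0 where there is no reading), "fx", "fy", "cx", "cy" (pixels), "world_to_cam" (4x4, takes a point from world to camera coordinates). Camera axes: x right, y down, z forward; pixel columns grow to the right and rows downward; lengths in m; the calibration is good to about 2 mm. A picture is of the moment at which its call begins.
- ctrl.sign_off(): hands the job in, once; it reports no verdict.
The state is a dict: "time": time; "qpos": joint angles; "qd": joint speeds; "effort": joint torques, N m; "position": TCP position; "tcp_rot": TCP orientation; "contact_force": force on the tool from outside, world axes, zero at the start; "wrist_torque": the same for the moment, N m; "gripper_width": finger opening in m.
Only numpy, scipy, OpenCV 4.12 (cv2) and the standard library are available. Lean on these libraries where they do the work, as an engineer would, in place of code of your own. Each camera call takes 0.05 s, during which the arm holds its last target.

## Working session

There is one attempt and no reset: what is moved stays moved. The work goes in short steps, Python scripts to look and compute and a shell command to move; the robot and the scene stay as the last step left them, time stands still between calls to the robot, and variables do not carry over. Pictures are saved under pics/ and viewed, and the job is handed in when it is done.

```bash
mkdir -p pics; ls; python3 - <<'E'
from cell import ctrl
import cv2
print(ctrl.get_state(), ctrl.pinch_z)
for n in ("top","scene"):
    r=ctrl.read_camera(n)
    cv2.imwrite(f"pics/{n}0.png",r["color"][:,:,::-1])
    print(n,r["fx"],r["fy"],r["cx"],r["cy"],r["world_to_cam"].round(4).tolist())
E
```

```text
pics
{'time': 0.0, 'qpos': array([ 1.19180808e+00,  2.17730367e-01,  1.61494355e+00, -2.53594541e-05,
        1.31128708e+00, -1.12197077e-01]), 'qd': array([-0.00227543, -0.00030104,  0.00077396, -0.00119065,  0.00049815,
       -0.00151695]), 'effort': array([-1.60371237e-04, -3.96844733e+01, -3.03856015e+01, -1.74604947e-04,
        9.78480675e-03,  9.15650020e-06]), 'position': array([0.16445347, 0.60212951, 0.2299781 ]), 'tcp_rot': array([[-9.64623449e-01,  2.63630181e-01, -8.53471224e-04],
       [ 2.63631453e-01,  9.64620949e-01, -2.20935510e-03],
       [ 2.40823538e-04, -2.35619759e-03, -9.99997195e-01]]), 'contact_force': array([ 0.93657458, -0.30986115,  0.08647953]), 'wrist_torque': array([-0.00854369, -0.01740474, -0.02927591]), 'gripper_width': 0.08559685074688046} 0.0187
top 439.5178299504735 439.5178299504735 324.84015013459873 235.38960218205904 [[-0.0141, -0.9999, 0.0069, -0.0009], [-0.9895, 0.0129, -0.1439, 0.5646], [0.1438, -0.0089, -0.9896, 1.2852], [0.0, 0.0, 0.0, 1.0]]
scene 543.865098002638 543.865098002638 324.94301136180025 243.7604118176884 [[-0.4974, 0.8675, -0.0018, 0.2633], [0.5997, 0.3423, -0.7233, -0.2711], [-0.6269, -0.3609, -0.6905, 1.6995], [0.0, 0.0, 0.0, 1.0]]
```

View pics/top0.png

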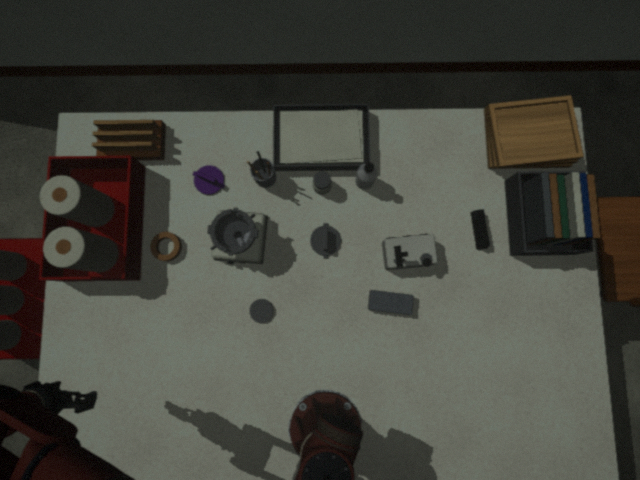

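View pics/scene0.png

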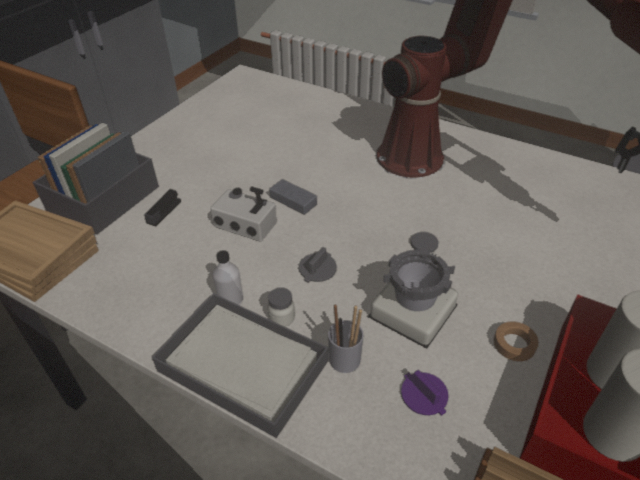

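The lid candidates in the top view are a grey disc with a bar at (325,240), a purple one at (209,180) that I must leave alone, and a plain grey jar cover at (262,311). The grey disc with bar and lugs fits the description. I'll confirm with crops.

```bash
cat > h.py <<'E'
import numpy as np, cv2
from cell import ctrl
def cam(n): return ctrl.read_camera(n)
def proj(r,P):
    P=np.atleast_2d(P); W=r["world_to_cam"]; c=P@W[:3,:3].T+W[:3,3]
    return np.c_[r["fx"]*c[:,0]/c[:,2]+r["cx"], r["fy"]*c[:,1]/c[:,2]+r["cy"]]
def cloud(r):
    z=r["range_z"]; v,u=np.indices(z.shape)
    c=np.stack([(u-r["cx"])/r["fx"]*z,(v-r["cy"])/r["fy"]*z,z],-1)
    W=r["world_to_cam"]; p=(c-W[:3,3])@W[:3,:3]; p[z==0]=np.nan
    return p
def ray(r,u,v,h):
    W=r["world_to_cam"];R=W[:3,:3];o=-R.T@W[:3,3]
    d=R.T@np.array([(u-r["cx"])/r["fx"],(v-r["cy"])/r["fy"],1]); return o+d*(h-o[2])/d[2]
def rect(r,cx,cy,h,half=0.09,s=600):
    # metric view of plane z=h: up = +x, left = +y
    w=np.array([[cx+half,cy+half,h],[cx+half,cy-half,h],[cx-half,cy-half,h],[cx-half,cy+half,h]])
    H=cv2.getPerspectiveTransform(proj(r,w).astype(np.float32),np.float32([[0,0],[s,0],[s,s],[0,s]]))
    im=cv2.warpPerspective(r["color"],H,(s,s),flags=cv2.INTER_CUBIC)
    return cv2.convertScaleAbs(im,alpha=1.7)[:,:,::-1].copy()
def crop(r,u0,v0,u1,v1,name,k=4):
    im=cv2.convertScaleAbs(r["color"][v0:v1,u0:u1],alpha=1.8)
    cv2.imwrite(name,cv2.resize(im,None,fx=k,fy=k,interpolation=cv2.INTER_CUBIC)[:,:,::-1])
E
python3 - <<'E'
from h import *
t=cam("top");s=cam("scene")
crop(t,190,190,350,300,"pics/ct1.png",5)
crop(t,350,210,460,330,"pics/ct2.png",5)
crop(s,290,220,480,350,"pics/cs1.png",4)
crop(s,200,170,330,250,"pics/cs2.png",6)
p=cloud(t)
for n,(u,v) in dict(lid=(318,240),lidbar=(327,238),mill=(240,230),brk=(410,245),btn=(427,260),jc=(262,311)).items(): print(n,p[v,u].round(4))
E
```

```text
lid [0.5554 0.0125 0.0062]
lidbar [ 0.5565 -0.0149  0.0404]
mill [0.582  0.2447 0.0547]
brk [ 0.5285 -0.2588  0.0692]
btn [ 0.4831 -0.3056  0.0742]
jc [0.3416 0.1833 0.0121]
```

View pics/ct1.png

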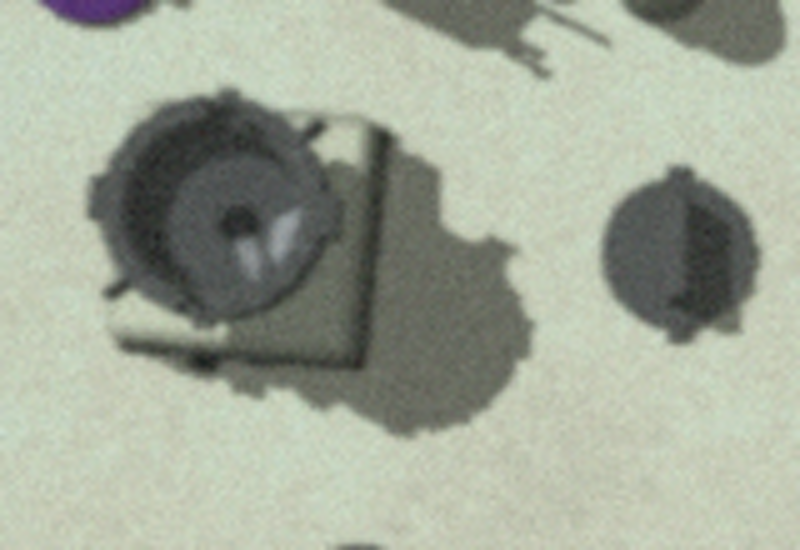

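View pics/ct2.png

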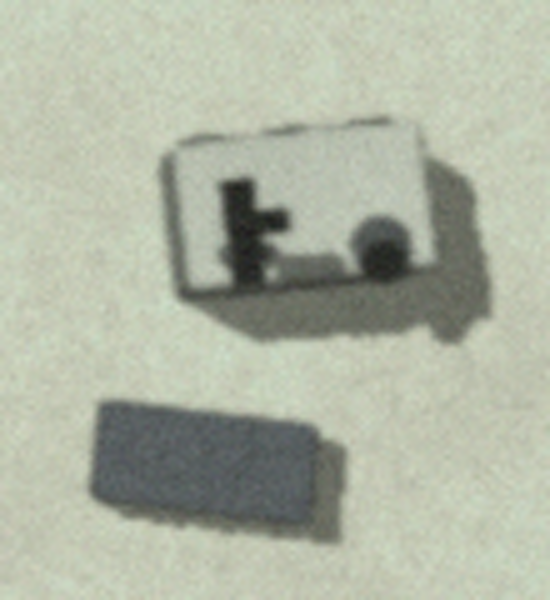

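View pics/cs1.png

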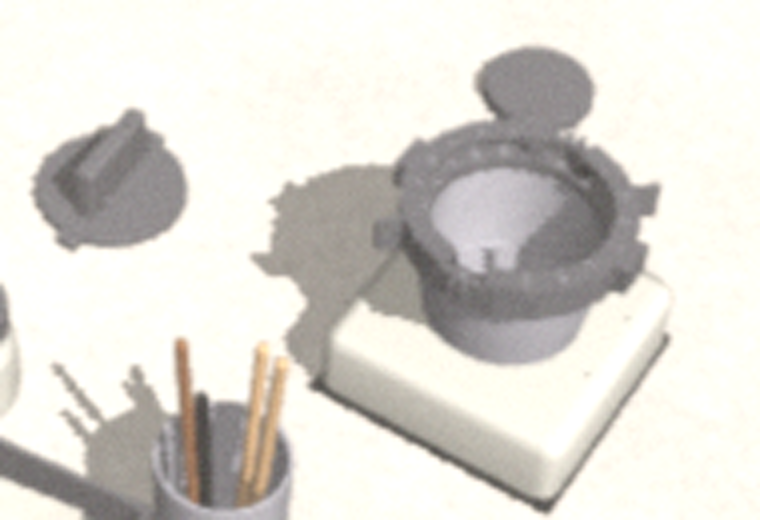

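View pics/cs2.png

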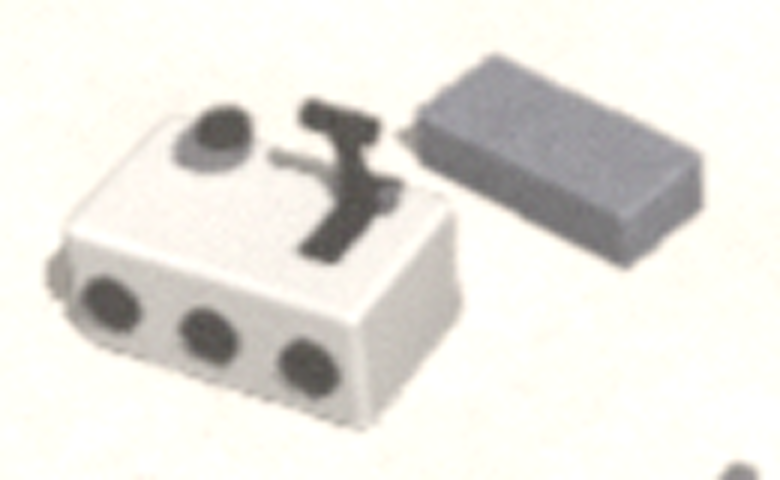

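```bash
python3 - <<'E'
from h import *
for nm in ("top","scene"):
    r=cam(nm);p=cloud(r);x,y,z=p[...,0],p[...,1],p[...,2]
    def sel(cx,cy,rad,z0,z1): 
        m=(np.hypot(x-cx,y-cy)<rad)&(z>z0)&(z<z1); return p[m]
    def mar(q): 
        return cv2.minAreaRect(q[:,:2].astype(np.float32)*1000)
    b=sel(.53,-.26,.12,.064,.073);print(nm,"brk",len(b),np.median(b[:,2]),mar(b))
    b=sel(.56,.2,.14,.05,.060);print("millbase",len(b),np.median(b[:,2]),mar(b))
    c=sel(.58,.24,.12,.132,.145);print("collar",len(c),np.median(c[:,2]),cv2.minEnclosingCircle(c[:,:2].astype(np.float32)*1000), mar(c))
    l=sel(.555,-.005,.07,.003,.014);print("liddisc",len(l),np.median(l[:,2]),cv2.minEnclosingCircle(l[:,:2].astype(np.float32)*1000),l.mean(0))
    l=sel(.555,-.005,.07,.040,.055);print("bar",len(l),mar(l),l.mean(0))
    l=sel(.5,-.3,.04,.0755,.09);print("btn",len(l),l.mean(0))
    l=sel(.53,-.23,.05,.115,.14);print("lever",len(l),l.mean(0),mar(l))
    # noise/floor bias
    f=sel(.45,0,.03,-.02,.02);print("floor",f[:,2].mean(),f[:,2].std())
E
```

```text
top brk 1197 0.06777941340657084 ((510.95660400390625, -259.381103515625), (91.11387634277344, 149.60824584960938), 4.915752410888672)
millbase 971 0.05460592914862281 ((566.6987915039062, 251.04258728027344), (142.8639678955078, 145.3801727294922), 83.90129089355469)
collar 631 0.13627259802522632 ((567.1231689453125, 251.8439178466797), 76.97181701660156) ((566.8634033203125, 251.7838592529297), (130.93128967285156, 139.17047119140625), 13.015169143676758)
liddisc 528 0.0059479133786327154 ((555.9168701171875, -4.740070819854736), 69.35470581054688) [ 0.55466303 -0.00758054  0.00630808]
bar 93 ((554.8950805664062, -8.855110168457031), (12.087203979492188, 63.94783401489258), 89.19236755371094) [ 0.55485189 -0.00861876  0.04357241]
btn 32 [ 0.4760908  -0.30366954  0.07749074]
lever 61 [ 0.4961     -0.22066149  0.12613441] ((496.5137023925781, -220.85047912597656), (12.716487884521484, 34.19615936279297), 4.712404251098633)
floor -0.0021895738695916463 0.0029634506532484057
scene brk 1174 0.06886046268828805 ((514.6055908203125, -257.9112548828125), (94.03865814208984, 153.0179443359
[... 178 characters left out ...]
8235697093288 ((567.7960815429688, 252.63189697265625), 77.36993408203125) ((568.29736328125, 252.7645263671875), (133.7005157470703, 140.26327514648438), 12.312435150146484)
liddisc 671 0.007026901254758207 ((552.4989624023438, -3.389492988586426), 67.48258972167969) [ 0.56213218 -0.00226184  0.00711457]
bar 118 ((555.53271484375, -7.750194549560547), (16.20415496826172, 66.05421447753906), 88.56362915039062) [ 0.55790203 -0.00666985  0.04484026]
btn 44 [ 0.47841526 -0.3018735   0.07752254]
lever 72 [ 0.49984497 -0.21956689  0.12537933] ((498.8917236328125, -220.85882568359375), (15.676274299621582, 35.337223052978516), 12.851717948913574)
floor -0.00043340151528644354 0.0018719520824948621
```

```bash
cat >> h.py <<'E'
from scipy.spatial.transform import Rotation as Ro
def Rdown(ydeg):  # tool z down, tool y at world angle ydeg
    a=np.radians(ydeg); y=np.array([np.cos(a),np.sin(a),0]); z=np.array([0,0,-1.]); return np.c_[np.cross(y,z),y,z]
def plan(*tg):
    s=ctrl.get_state(); R=s["tcp_rot"]; p=s["position"]
    print("t",round(s["time"],2),"p",p.round(4),"ydeg",np.degrees(np.arctan2(R[1,1],R[0,1])).round(2),"tilt",R[2].round(4),"F",s["contact_force"].round(1),"w",round(s["gripper_width"],4),"q",s["qpos"].round(2))
    for x,y,z,yd in tg:
        sh=R.T@(np.array([x,y,z])-p)/.6; rv=Ro.from_matrix(R.T@Rdown(yd)).as_rotvec()/.5
        print((x,y,z,yd),"->",np.r_[sh,rv].round(4).tolist())
def box(P,c=(.512,-.2588),yaw=np.radians(5.1)):
    P=np.atleast_2d(P)/1000.; return np.c_[c[0]+P[:,0]*np.cos(yaw)-P[:,1]*np.sin(yaw),c[1]+P[:,0]*np.sin(yaw)+P[:,1]*np.cos(yaw),P[:,2]]
E
python3 - <<'E'
from h import *
print(box([[-39,-40,78],[-12,40,123],[-79,40,93]]))
plan((.40,.1,.23,95.1))
E
```

```text
[[ 0.47671017 -0.30210852  0.078     ]
 [ 0.49649174 -0.22002509  0.123     ]
 [ 0.42975698 -0.22598101  0.093     ]]
t 0.3 p [0.1646 0.6026 0.2308] ydeg 74.71 tilt [ 1.e-04 -9.e-04 -1.e+00] F [ 0.2 -0.  -0.2] w 0.0855 q [ 1.19  0.22  1.61  0.    1.31 -0.11]
(0.4, 0.1, 0.23, 95.1) -> [-0.5992, -0.7047, 0.0019, -0.0017, -0.0005, -0.7116]
```

```bash
python3 -m pendant '[[255,-0.6,-0.705,0.002,0,0,-0.71],[255,-0.6,-0.705,0.002,0,0,-0.71],[255,-0.6,-0.705,0.002,0,0,-0.71],[255,-0.6,-0.705,0.002,0,0,-0.71],[255,-0.6,-0.705,0.002,0,0,-0.71]]' 40; python3 - <<'E'
from h import *
plan((.4767,-.3021,.16,95.1))
E
```

```text
time: 0.92
position: [0.2979, 0.3182, 0.2308]
tcp_rot: [[-0.996, -0.089, 0.001], [-0.089, 0.996, -0.0], [-0.001, -0.0, -1.0]]
contact_force: [1.1, 1.1, 0.5]
gripper_width: 0.0
t 0.93 p [0.2979 0.3182 0.2308] ydeg 95.1 tilt [-8.e-04 -4.e-04 -1.e+00] F [1.1 1.1 0.5] w 0.0 q [ 0.66 -0.21  2.04 -0.    1.31 -1.  ]
(0.4767, -0.3021, 0.16, 95.1) -> [-0.205, -1.0562, 0.1185, -0.0008, 0.0016, -0.0001]
```

```bash
python3 -m pendant '[[255,-0.19,-1,0.1,0,0,0],[255,-0.19,-1,0.1,0,0,0],[255,-0.19,-1,0.1,0,0,0],[255,-0.19,-1,0.1,0,0,0],[255,-0.19,-1,0.1,0,0,0]]'; python3 - <<'E'
from h import *
plan((.4767,-.3021,.16,95.1))
E
```

```text
time: 1.55
position: [0.3828, 0.0187, 0.2007]
tcp_rot: [[-0.996, -0.089, 0.003], [-0.089, 0.996, -0.0], [-0.003, -0.001, -1.0]]
contact_force: [1.0, 0.5, 0.2]
gripper_width: 0.0001
t 1.55 p [0.3828 0.0187 0.2007] ydeg 95.09 tilt [-3.1e-03 -6.0e-04 -1.0e+00] F [1.  0.5 0.2] w 0.0001 q [-0.13 -0.31  2.18  0.    1.27 -1.79]
(0.4767, -0.3021, 0.16, 95.1) -> [-0.1083, -0.5465, 0.0685, -0.0012, 0.0062, -0.0003]
```

```bash
python3 -m pendant '[[255,-0.108,-0.546,0.07,0,0.006,0],[255,-0.108,-0.546,0.07,0,0.006,0],[255,-0.108,-0.546,0.07,0,0.006,0],[255,-0.108,-0.546,0.07,0,0.006,0],[255,-0.108,-0.546,0.07,0,0.006,0]]'; python3 -m pendant '[[255,0,-0.04,0.0,0,0,0]]' ;python3 - <<'E'
from h import *
plan((.4767,-.3021,.09,95.1))
E
```

```text
time: 2.17
position: [0.4696, -0.2793, 0.1622]
tcp_rot: [[-0.996, -0.088, 0.001], [-0.088, 0.996, -0.001], [-0.001, -0.001, -1.0]]
contact_force: [0.3, 0.0, 1.2]
gripper_width: 0.0002
time: 2.3
position: [0.4719, -0.3062, 0.1616]
tcp_rot: [[-0.996, -0.086, 0.0], [-0.086, 0.996, -0.001], [-0.0, -0.001, -1.0]]
contact_force: [-0.5, -0.1, -0.5]
gripper_width: 0.0004
t 2.3 p [ 0.4719 -0.3062  0.1616] ydeg 94.91 tilt [-4.e-04 -7.e-04 -1.e+00] F [-0.5 -0.1 -0.5] w 0.0004 q [-0.7   0.16  1.82 -0.    1.16 -2.36]
(0.4767, -0.3021, 0.09, 95.1) -> [-0.0085, 0.0061, 0.1193, -0.0015, 0.0008, -0.0066]
```

```bash
python3 -m pendant '[[255,-0.0085,0.006,0.06,0,0,-0.006],[255,-0.0085,0.006,0.119,0,0,-0.006],[255,-0.0085,0.006,0.119,0,0,-0.006]]' ;python3 - <<'E'
from h import *
s=cam("scene");crop(s,200,130,330,250,"pics/b1.png",5)
plan((.4767,-.3021,.0775,95.1),(.4767,-.3021,.0715,95.1))
E
```

```text
time: 2.68
position: [0.474, -0.2995, 0.0869]
tcp_rot: [[-0.996, -0.089, -0.006], [-0.089, 0.996, 0.005], [0.006, 0.005, -1.0]]
contact_force: [-0.0, 0.4, -0.1]
gripper_width: 0.0001
t 2.73 p [ 0.4756 -0.3008  0.0892] ydeg 95.11 tilt [ 0.0022  0.0021 -1.    ] F [-0.3 -1.1  0.4] w -0.0001 q [-0.69  0.25  1.86 -0.    1.03 -2.35]
(0.4767, -0.3021, 0.0775, 95.1) -> [-0.0017, -0.0024, 0.0194, 0.0041, -0.0044, 0.0004]
(0.4767, -0.3021, 0.0715, 95.1) -> [-0.0017, -0.0025, 0.0294, 0.0041, -0.0044, 0.0004]
```

View pics/b1.png

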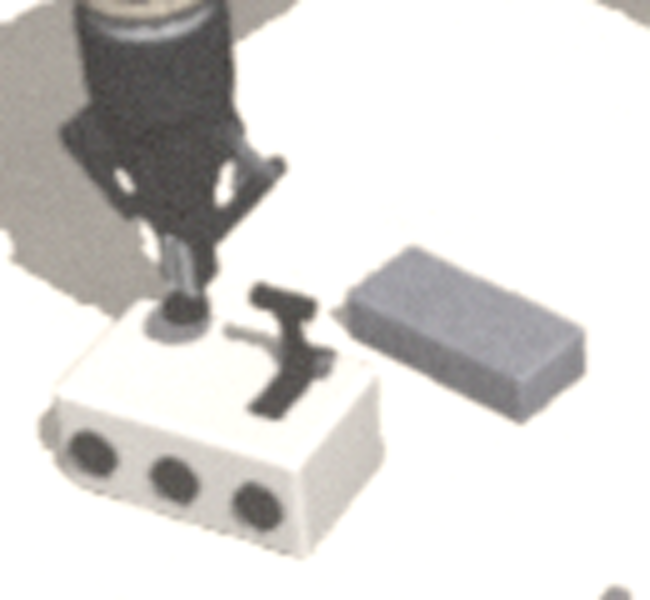

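The shut fingers are right over the button at (185,300) in the crop, and the lever is up at (285,300). Pressing now.

```bash
python3 -m pendant '[[255,-0.0017,-0.0024,0.0194,0.004,-0.004,0],[255,-0.0017,-0.0024,0.025,0.004,-0.004,0],[255,-0.0017,-0.0024,0.030,0.004,-0.004,0],[255,-0.0017,-0.0024,0.030,0.004,-0.004,0]]' ;python3 - <<'E'
from h import *
s=cam("scene");crop(s,200,130,330,250,"pics/b2.png",5)
plan((.4767,-.3021,.0715,95.1))
E
```

```text
time: 3.22
position: [0.4778, -0.3027, 0.0723]
tcp_rot: [[-0.996, -0.089, 0.002], [-0.089, 0.996, -0.001], [-0.002, -0.002, -1.0]]
contact_force: [1.9, -0.4, 3.4]
gripper_width: 0.0001
t 3.27 p [ 0.4778 -0.3027  0.0723] ydeg 95.11 tilt [-0.0022 -0.0017 -1.    ] F [ 1.2 -0.6  3.8] w 0.0003 q [-0.69  0.28  1.87  0.    0.99 -2.35]
(0.4767, -0.3021, 0.0715, 95.1) -> [0.0018, 0.0012, 0.0013, -0.0034, 0.0043, 0.0002]
```

View pics/b2.png

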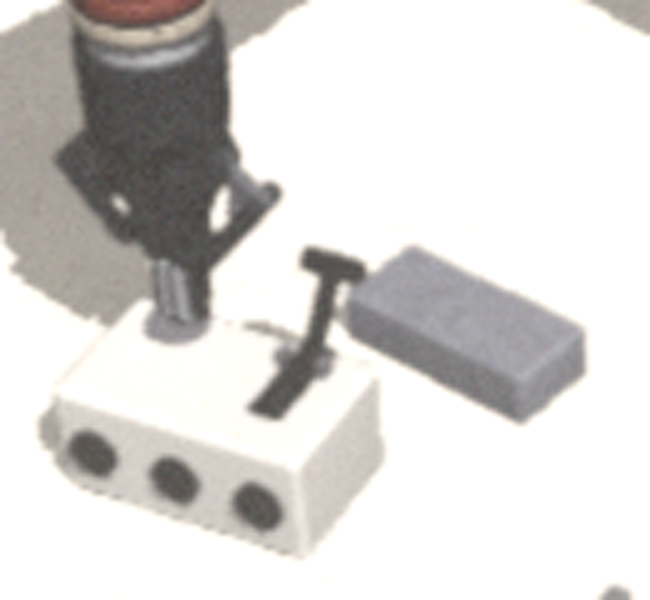

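```bash
python3 -m pendant '[[255,0.002,0.001,-0.06,0,0,0],[255,0.002,0.001,-0.14,0,0,0],[70,0.002,0.001,-0.15,0,0,0]]' ;python3 - <<'E'
from h import *
s=cam("scene");crop(s,200,130,330,250,"pics/b3.png",5)
t=cam("top");crop(t,350,210,460,330,"pics/b3t.png",5)
p=cloud(s);m=(np.hypot(p[...,0]-.43,p[...,1]+.226)<.04)&(p[...,2]>.08)&(p[...,2]<.13);q=p[m];print(len(q),q.mean(0),cv2.minAreaRect(q[:,:2].astype(np.float32)*1000))
plan((.4298,-.226,.15,95.1))
E
```

```text
time: 3.65
position: [0.4782, -0.3037, 0.1663]
tcp_rot: [[-0.996, -0.089, 0.007], [-0.089, 0.996, -0.006], [-0.007, -0.007, -1.0]]
contact_force: [0.6, 0.3, 0.2]
gripper_width: 0.0174
103 [ 0.43842472 -0.2254267   0.09171905] ((439.704833984375, -222.1849822998047), (40.635982513427734, 32.63838577270508), 33.62910079956055)
t 3.75 p [ 0.4764 -0.3023  0.1629] ydeg 95.11 tilt [-0.0026 -0.0025 -1.    ] F [ 0.7  0.4 -0.5] w 0.0317 q [-0.69  0.16  1.82  0.    1.16 -2.35]
(0.4298, -0.226, 0.15, 95.1) -> [0.066, 0.1335, 0.021, -0.0049, 0.0052, 0.0003]
```

View pics/b3.png

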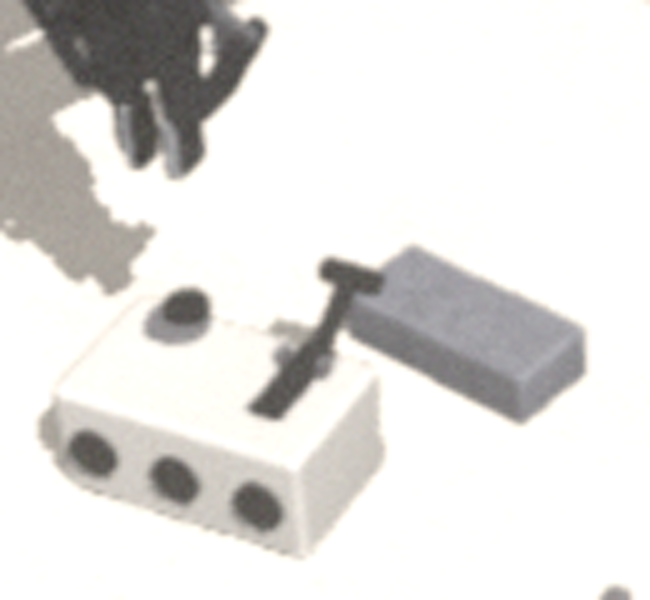

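The lever is down, with its bar at (350,275) in the crop, and the button is out again. Moving above the bar with the jaws partly open.

```bash
python3 -m pendant '[[70,0.066,0.1335,0.0,-0.005,0.005,0],[70,0.066,0.1335,0.0,-0.005,0.005,0],[70,0.066,0.1335,0.021,-0.005,0.005,0],[70,0.066,0.1335,0.021,-0.005,0.005,0]]' ;python3 - <<'E'
from h import *
s=cam("scene");crop(s,200,130,330,250,"pics/b4.png",5)
plan((.4298,-.226,.073,95.1))
E
```

```text
time: 4.25
position: [0.4286, -0.2254, 0.1474]
tcp_rot: [[-0.996, -0.089, -0.004], [-0.089, 0.996, 0.002], [0.003, 0.003, -1.0]]
contact_force: [-0.5, -0.5, -0.2]
gripper_width: 0.0619
t 4.3 p [ 0.4293 -0.2261  0.1484] ydeg 95.09 tilt [ 0.0021  0.0016 -1.    ] F [-0.1  0.4  0.2] w 0.0618 q [-0.63  0.01  2.01 -0.    1.13 -2.29]
(0.4298, -0.226, 0.073, 95.1) -> [-0.0011, -0.0001, 0.1256, 0.0032, -0.0041, -0.0004]
```

View pics/b4.png

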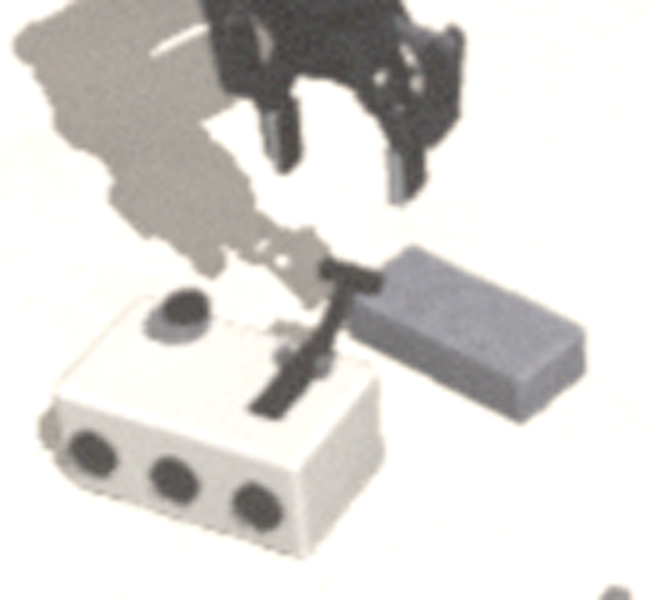

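The jaws straddle the bar (350,275), so I'll descend and then close.

```bash
python3 -m pendant '[[70,-0.001,0,0.07,0.003,-0.004,0],[70,-0.001,0,0.125,0.003,-0.004,0],[70,-0.001,0,0.125,0.003,-0.004,0]]' 25; python3 - <<'E'
from h import *
plan((.4298,-.226,.073,95.1))
E
python3 -m pendant '[[255,0,0,0,0,0,0],[255,0,0,0,0,0,0],[255,0,0,0,0,0,0]]' 25;python3 - <<'E'
from h import *
s=cam("scene");crop(s,200,130,330,250,"pics/b5.png",5)
import numpy as np
# arc, angle from up: bar offset 62mm; hinge (-25,40,62)
pts=[]
plan()
st=ctrl.get_state();
a0=1.257
def bar(a):
    th=np.radians(12)-a
    return box([[-25+62.2*np.sin(th),40,62+62.2*np.cos(th)]])[0]
b0=bar(a0);
for a in (1.257,1.05,.85,.65,.45,.3,.15,0,-.04):
    d=bar(a)-b0; R=st["tcp_rot"]; print(a,(R.T@d/.6).round(4))
E
```

```text
time: 4.68
position: [0.4278, -0.2251, 0.0705]
tcp_rot: [[-0.996, -0.088, -0.006], [-0.088, 0.996, 0.004], [0.005, 0.005, -1.0]]
contact_force: [-0.7, 0.2, -0.5]
gripper_width: 0.062
t 4.67 p [ 0.4278 -0.2251  0.0705] ydeg 95.04 tilt [ 0.0054  0.0046 -1.    ] F [-0.7  0.2 -0.5] w 0.062 q [-0.63  0.13  2.05 -0.    0.97 -2.29]
(0.4298, -0.226, 0.073, 95.1) -> [-0.0032, -0.0017, -0.0041, 0.0091, -0.0108, -0.002]
time: 5.05
position: [0.4289, -0.2271, 0.0722]
tcp_rot: [[-0.996, -0.088, -0.003], [-0.088, 0.996, -0.0], [0.003, 0.0, -1.0]]
contact_force: [-1.0, -5.1, -0.3]
gripper_width: 0.0332
t 5.1 p [ 0.4289 -0.2271  0.0721] ydeg 95.07 tilt [ 3.e-03  2.e-04 -1.e+00] F [-0.9 -4.5 -0.2] w 0.0334 q [-0.63  0.13  2.05 -0.    0.97 -2.29]
1.257 [0. 0. 0.]
1.05 [-0.0125  0.     -0.0174]
0.85 [-0.0277  0.     -0.0314]
0.65 [-0.0455  0.     -0.0421]
0.45 [-0.065   0.     -0.0491]
0.3 [-0.0803  0.     -0.0517]
0.15 [-0.0958  0.0001 -0.052 ]
0 [-1.112e-01  1.000e-04 -4.990e-02]
-0.04 [-1.152e-01  1.000e-04 -4.900e-02]
```

View pics/b5.png

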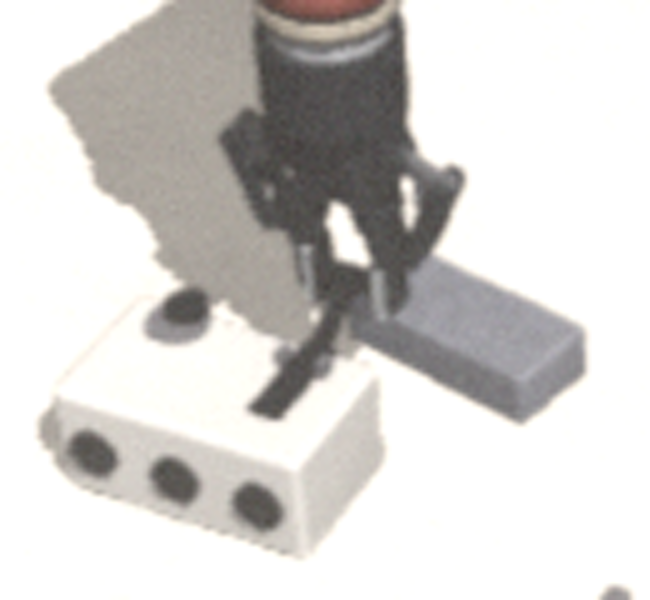

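```bash
python3 -m pendant '[[255,-0.0125,-0.001,-0.0174,0,0,0],[255,-0.0277,-0.001,-0.0314,0,0,0],[255,-0.0455,-0.001,-0.0421,0,0,0],[255,-0.065,-0.001,-0.0491,0,0,0],[255,-0.08,-0.001,-0.0517,0,0,0]]';python3 - <<'E'
from h import *
plan()
st=ctrl.get_state();R=st["tcp_rot"];p0=np.array([.4289,-.2271,.0721])
a0=1.257
def bar(a):
    th=np.radians(12)-a
    return box([[-25+62.2*np.sin(th),40,62+62.2*np.cos(th)]])[0]
for a in (.3,.15,0,-.04,-.07): print(a,(R.T@(p0+bar(a)-bar(a0)-st["position"])/.6).round(4))
E
```

```text
time: 5.72
position: [0.4778, -0.223, 0.1036]
tcp_rot: [[-0.996, -0.089, -0.003], [-0.089, 0.996, 0.001], [0.003, 0.001, -1.0]]
contact_force: [-4.2, 0.7, 1.1]
gripper_width: 0.0336
t 5.72 p [ 0.4778 -0.223   0.1036] ydeg 95.1 tilt [ 3.1e-03  9.0e-04 -1.0e+00] F [-4.2  0.7  1.1] w 0.0336 q [-0.57  0.16  1.94 -0.    1.04 -2.23]
0.3 [0.0013 0.0004 0.001 ]
0.15 [-0.0142  0.0004  0.0007]
0 [-0.0296  0.0004  0.0027]
-0.04 [-0.0337  0.0004  0.0037]
-0.07 [-0.0367  0.0004  0.0045]
```

```bash
python3 -m pendant '[[255,-0.0142,0,0.0007,0,0,0],[255,-0.0296,0,0.0027,0,0,0],[255,-0.035,0,0.0035,0,0,0],[255,-0.035,0,0.0035,0,0,0]]';python3 - <<'E'
from h import *
s=cam("scene");crop(s,200,130,330,250,"pics/b6.png",5)
plan()
E
```

```text
time: 6.22
position: [0.4996, -0.2211, 0.1018]
tcp_rot: [[-0.996, -0.089, -0.002], [-0.089, 0.996, 0.001], [0.002, 0.001, -1.0]]
contact_force: [-1.9, 1.7, 4.9]
gripper_width: 0.0332
t 6.28 p [ 0.4994 -0.2211  0.1018] ydeg 95.09 tilt [ 1.6e-03  7.0e-04 -1.0e+00] F [-1.1  0.9  4.8] w 0.0334 q [-0.55  0.2   1.9  -0.    1.05 -2.2 ]
```

View pics/b6.png

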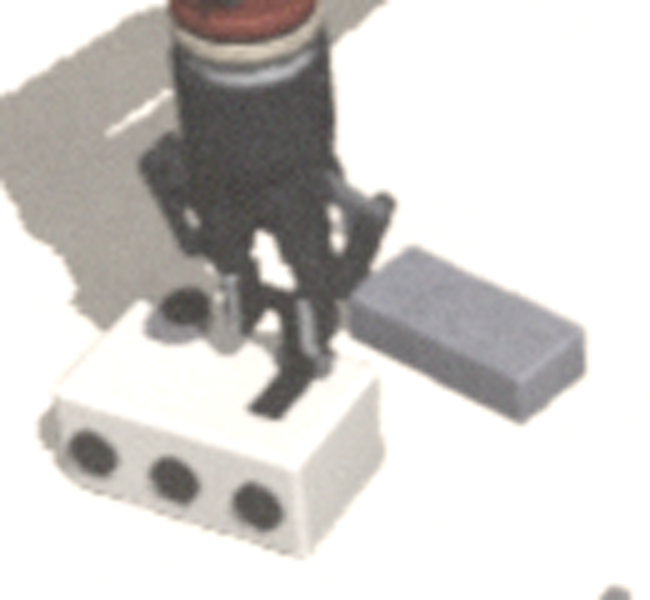

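The lever is back against its stop (70 mm travelled). Opening in place.

```bash
python3 -m pendant '[[90,0,0,0,0,0,0],[90,0,0,0,0,0,0],[70,0,0,0,0,0,0]]';python3 -m pendant '[[70,0,0,-0.06,0,0,0],[70,0,0,-0.12,0,0,0],[70,0,0,-0.16,0,0,0]]';python3 - <<'E'
from h import *
s=cam("scene");crop(s,200,130,330,250,"pics/b7.png",5)
plan((.555,-.008,.15,88.9))
E
```

```text
time: 6.65
position: [0.4993, -0.2211, 0.1015]
tcp_rot: [[-0.996, -0.088, -0.002], [-0.088, 0.996, 0.001], [0.001, 0.001, -1.0]]
contact_force: [0.3, -0.3, 0.7]
gripper_width: 0.0619
time: 7.02
position: [0.5001, -0.2217, 0.1994]
tcp_rot: [[-0.996, -0.088, 0.001], [-0.088, 0.996, -0.001], [-0.001, -0.001, -1.0]]
contact_force: [0.3, -0.4, 0.9]
gripper_width: 0.0619
t 7.08 p [ 0.5019 -0.2226  0.2028] ydeg 95.07 tilt [-0.0051 -0.004  -1.    ] F [ 1.7 -0.3  2.9] w 0.0619 q [-0.55  0.08  1.83 -0.    1.23 -2.2 ]
(0.555, -0.008, 0.15, 88.9) -> [-0.1193, 0.3489, 0.0872, -0.0075, 0.0107, 0.2153]
```

View pics/b7.png

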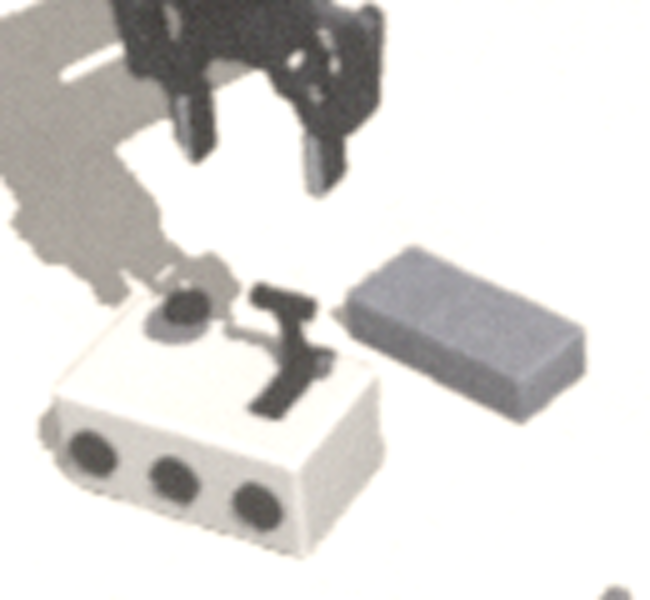

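The lever stays up by itself, in the same place as at the start. Next I'll refine the lid and mill poses with model overlays.

```bash
cat > ov.py <<'E'
from h import *
def T(P,c,yd):
    a=np.radians(yd);P=np.atleast_2d(P)/1000.
    return np.c_[c[0]+P[:,0]*np.cos(a)-P[:,1]*np.sin(a),c[1]+P[:,0]*np.sin(a)+P[:,1]*np.cos(a),P[:,2]]
th=np.linspace(0,2*np.pi,73)
def circ(r,z): return np.c_[r*np.cos(th),r*np.sin(th),z+0*th]
def rc(x0,x1,y0,y1,z): return np.array([[x0,y0,z],[x1,y0,z],[x1,y1,z],[x0,y1,z],[x0,y0,z]])
lidm=[circ(47.5,8),rc(46,55,-7,7,7),rc(-55,-46,-7,7,7),rc(-33,33,-7,7,46)]
millm=[circ(63,139),circ(50,139),rc(45,70,-10.5,10.5,139),rc(-70,-45,-10.5,10.5,139),rc(-75,75,-75,75,56),
 np.array([[60*.7071,-60*.7071,139],[85*.7071,-85*.7071,139]]),np.array([[-60*.7071,60*.7071,139],[-85*.7071,85*.7071,139]])]
def overlay(r,items,box_,name,k=6):
    u0,v0,u1,v1=box_
    im=cv2.convertScaleAbs(r["color"][v0:v1,u0:u1],alpha=2.0)[:,:,::-1]
    im=cv2.resize(im,None,fx=k,fy=k,interpolation=cv2.INTER_CUBIC)
    for m,c,yd in items:
        for P in m:
            q=((proj(r,T(P,c,yd))-[u0,v0]+.5)*k-.5)
            cv2.polylines(im,[np.round(q*8).astype(np.int32)],False,(0,0,255),1,cv2.LINE_AA,3)
    cv2.imwrite(name,im)
E
python3 - <<'E'
from ov import *
t=cam("top");s=cam("scene")
L=(lidm,(.555,-.008),-1.);M=(millm,(.5675,.252),-6.0)
overlay(t,[L],(295,205,360,270),"pics/o1.png",8);overlay(s,[L],(290,235,350,295),"pics/o2.png",8)
overlay(t,[M],(200,195,280,275),"pics/o3.png",7);overlay(s,[M],(365,225,465,350),"pics/o4.png",4)
a=[cv2.resize(cv2.imread(f"pics/o{i}.png"),(390,290 if i>9 else 390)) for i in (1,2)]
cv2.imwrite("pics/oL.png",np.hstack(a))
E
```

```text
(no output)
```

View pics/oL.png

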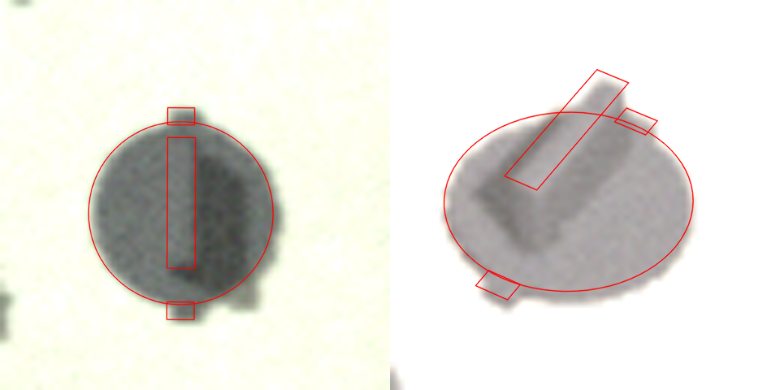

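View pics/o3.png

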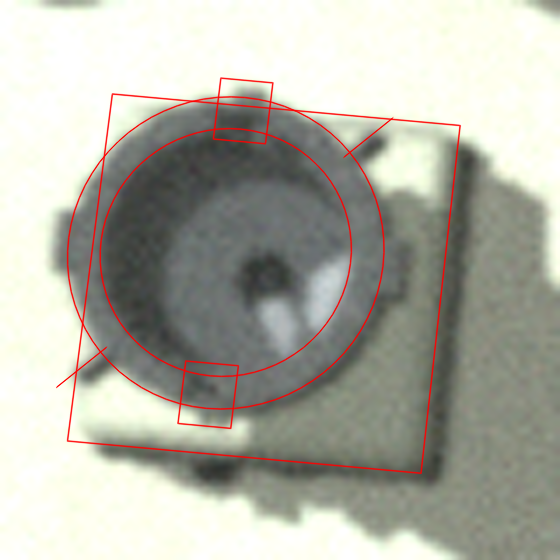

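View pics/o4.png

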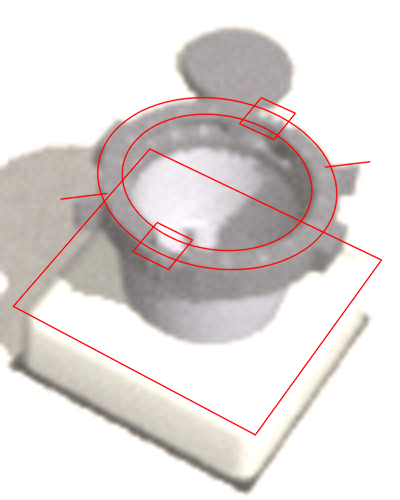

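```bash
python3 -m pendant '[[70,-0.04,0.12,0.0,0,0.01,0.1],[70,-0.12,0.35,0.06,-0.007,0.01,0.215],[70,-0.12,0.35,0.088,-0.007,0.01,0.215],[70,-0.12,0.35,0.088,-0.007,0.01,0.215],[70,-0.12,0.35,0.088,-0.007,0.01,0.215]]';python3 - <<'E'
from h import *
plan((.5545,-.009,.06,89))
E
```

```text
time: 7.8
position: [0.5511, -0.0034, 0.1418]
tcp_rot: [[-1.0, 0.015, -0.01], [0.015, 1.0, 0.003], [0.01, 0.003, -1.0]]
contact_force: [-0.8, -0.1, 0.6]
gripper_width: 0.0619
t 7.8 p [ 0.5511 -0.0034  0.1418] ydeg 89.15 tilt [ 0.0105  0.0032 -0.9999] F [-0.8 -0.1  0.6] w 0.0619 q [-0.13  0.16  1.86  0.    1.13 -1.69]
(0.5545, -0.009, 0.06, 89) -> [-0.0073, -0.0096, 0.1362, 0.0063, -0.021, 0.0053]
```

```bash
python3 -m pendant '[[70,-0.0073,-0.0096,0.07,0.006,-0.02,0.005],[70,-0.0073,-0.0096,0.136,0.006,-0.02,0.005],[70,-0.0073,-0.0096,0.136,0.006,-0.02,0.005]]';python3 - <<'E'
from h import *
s=cam("scene");crop(s,270,180,390,300,"pics/l1.png",5)
plan((.5545,-.009,.015,89))
E
```

```text
time: 8.18
position: [0.5499, -0.0094, 0.0558]
tcp_rot: [[-1.0, 0.018, -0.011], [0.018, 1.0, 0.001], [0.011, 0.001, -1.0]]
contact_force: [0.2, 0.7, 0.7]
gripper_width: 0.0617
t 8.22 p [ 0.5524 -0.0097  0.0583] ydeg 88.95 tilt [ 5.3e-03  5.0e-04 -1.0e+00] F [ 0.4 -0.7  0.7] w 0.0619 q [-0.14  0.28  1.9  -0.    0.97 -1.7 ]
(0.5545, -0.009, 0.015, 89) -> [-0.0038, 0.0012, 0.0722, 0.0009, -0.0107, -0.0019]
```

View pics/l1.png

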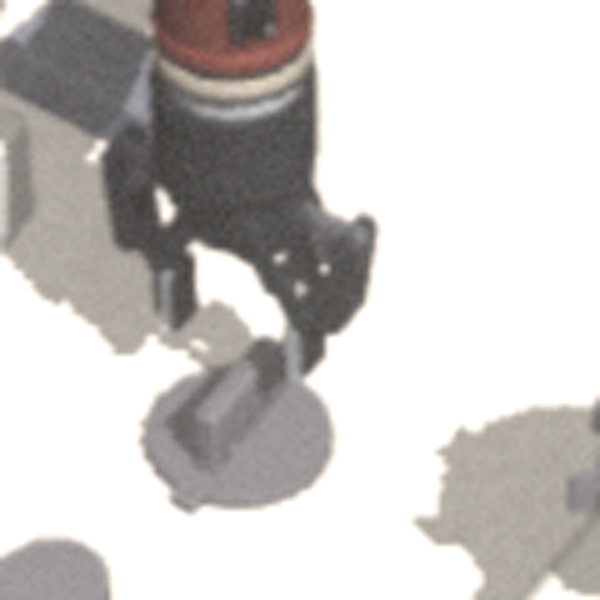

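Jaws straddle the grey lid's bar (about (230,395) in the crop). Descending.

```bash
python3 -m pendant '[[70,-0.0038,0.001,0.04,0,-0.01,0],[70,-0.0038,0.001,0.072,0,-0.01,0],[70,-0.0038,0.001,0.072,0,-0.01,0]]' 60; python3 -c "
from h import *
plan((.5545,-.009,.015,89))"
python3 -m pendant '[[255,-0.001,0,0,0,0,0],[255,-0.001,0,0,0,0,0],[255,-0.001,0,0,0,0,0],[255,-0.001,0,0,0,0,0]]' 60;python3 - <<'E'
from h import *
s=cam("scene");crop(s,270,180,390,300,"pics/l2.png",5)
plan((.5545,-.009,.06,89))
E
```

```text
time: 8.6
position: [0.5535, -0.0093, 0.0145]
tcp_rot: [[-1.0, 0.019, -0.003], [0.019, 1.0, 0.001], [0.003, 0.001, -1.0]]
contact_force: [-0.8, 0.2, 0.8]
gripper_width: 0.0619
t 8.6 p [ 0.5535 -0.0093  0.0145] ydeg 88.93 tilt [ 2.6e-03  7.0e-04 -1.0e+00] F [-0.8  0.2  0.8] w 0.0619 q [-0.14  0.36  1.9   0.    0.89 -1.7 ]
(0.5545, -0.009, 0.015, 89) -> [-0.0016, 0.0005, -0.0009, 0.0014, -0.0052, -0.0025]
time: 9.1
position: [0.5553, -0.0093, 0.0156]
tcp_rot: [[-1.0, 0.019, -0.0], [0.019, 1.0, 0.001], [0.0, 0.001, -1.0]]
contact_force: [0.4, 0.8, 4.0]
gripper_width: 0.013
t 9.15 p [ 0.5553 -0.0093  0.0156] ydeg 88.93 tilt [ 4.e-04  5.e-04 -1.e+00] F [ 0.5 -0.6  5.1] w 0.0134 q [-0.14  0.36  1.9   0.    0.89 -1.7 ]
(0.5545, -0.009, 0.06, 89) -> [0.0013, 0.0005, -0.074, 0.0011, -0.0009, -0.0025]
```

View pics/l2.png

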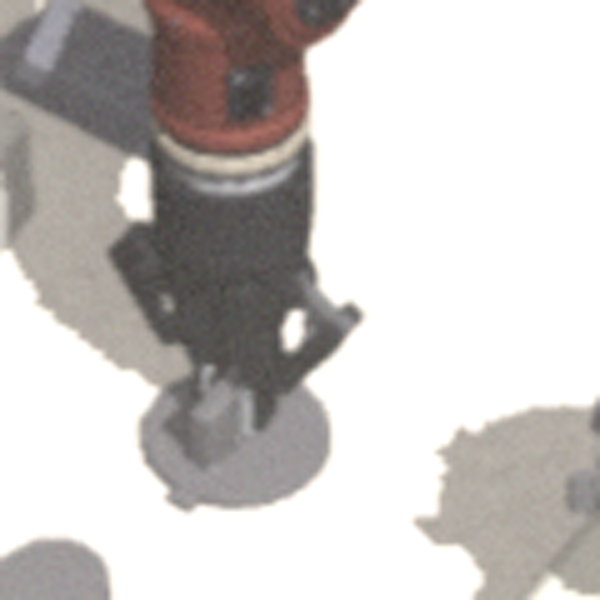

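```bash
python3 -m pendant '[[255,0.001,0,-0.08,0,0,0],[255,0.001,0,-0.18,0,0,0],[255,0.001,0,-0.28,0,0,0],[255,0.001,0,-0.307,0,0,0]]' 60;python3 - <<'E'
from h import *
s=cam("scene");crop(s,270,130,390,250,"pics/l3.png",5)
plan((.5675,.252,.2,84))
E
```

```text
time: 9.65
position: [0.5573, -0.0098, 0.2044]
tcp_rot: [[-1.0, 0.019, 0.008], [0.019, 1.0, -0.001], [-0.008, -0.001, -1.0]]
contact_force: [-0.3, -0.5, -1.9]
gripper_width: 0.013
t 9.7 p [ 0.557  -0.0097  0.2043] ydeg 88.94 tilt [-6.7e-03 -5.0e-04 -1.0e+00] F [ 0.1  0.2 -0.6] w 0.0129 q [-0.14  0.09  1.81  0.    1.24 -1.7 ]
(0.5675, 0.252, 0.2, 84) -> [-0.0093, 0.4365, 0.0069, -0.0005, 0.0135, 0.1724]
```

View pics/l3.png

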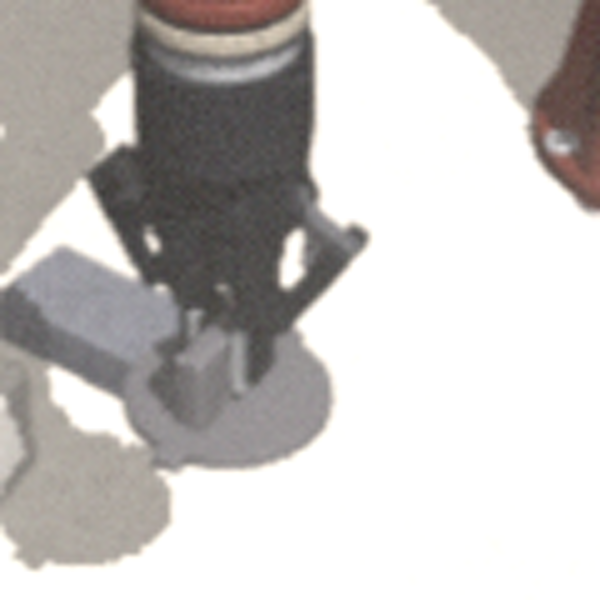

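```bash
python3 - <<'E'
from h import *
r=cam("top")
im=rect(r,.5675,.252,.139,.09,600)
for a in range(0,360,15):
    q=np.radians(a); d=np.array([-np.sin(q),-np.cos(q)])*10/3*1
    for rr,l in ((85,4),):
        c=np.array([300,300])+d*rr; cv2.circle(im,tuple(int(v) for v in c),2,(0,0,255),-1)
for rr in (50,63): cv2.circle(im,(300,300),int(rr*10/3),(0,255,0),1)
cv2.imwrite("pics/mr.png",im)
s=cam("scene");im=rect(s,.5675,.252,.139,.09,600)
for rr in (50,63): cv2.circle(im,(300,300),int(rr*10/3),(0,255,0),1)
cv2.imwrite("pics/ms.png",im)
E
```

```text
(no output)
```

View pics/mr.png

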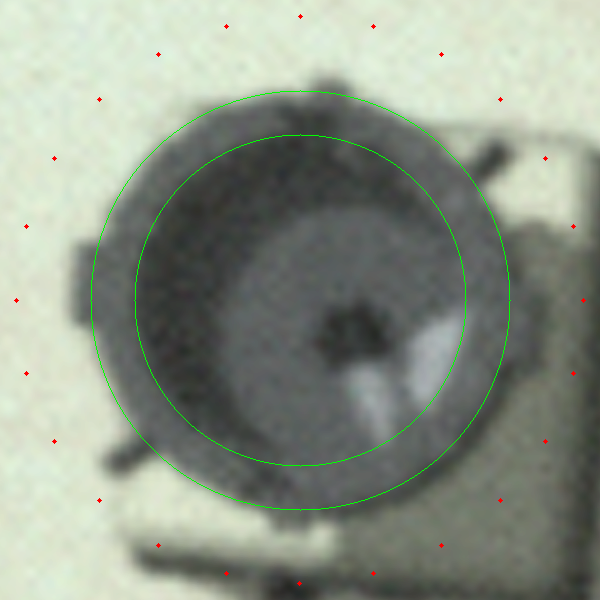

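View pics/ms.png

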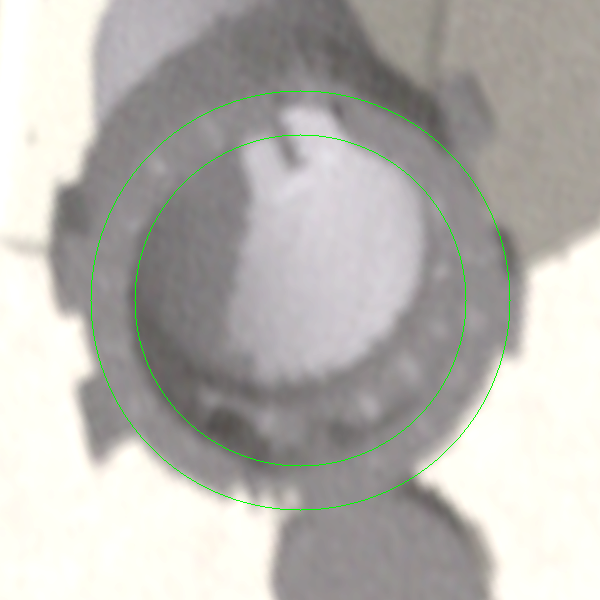

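```bash
python3 -m pendant '[[255,-0.002,0.1,0.0,0,0.013,0.1],[255,-0.006,0.3,0.007,0,0.013,0.175],[255,-0.0093,0.4365,0.007,0,0.013,0.175],[255,-0.0093,0.4365,0.007,0,0.013,0.175],[255,-0.0093,0.4365,0.007,0,0.013,0.175]]';python3 -m pendant '[[255,0,0.0,0,0,0,0]]';python3 - <<'E'
from ov import *
plan((.5675,.252,.17,83.9))
p=ctrl.get_state(); c=p["position"]; yd=np.degrees(np.arctan2(p["tcp_rot"][1,1],p["tcp_rot"][0,1]))-90
dz=1000*c[2]-15.6
lm=[m+[0,0,dz] for m in lidm]
for n,b in (("top",(190,150,290,260)),("scene",(370,170,470,300))):
    r=cam(n); overlay(r,[(lm,c,yd),(millm,(.5675,.252),-6.1)],b,f"pics/m1{n}.png",5)
E
```

```text
time: 10.42
position: [0.5614, 0.2553, 0.1898]
tcp_rot: [[-0.995, 0.102, -0.016], [0.102, 0.995, -0.0], [0.016, -0.002, -1.0]]
contact_force: [0.0, -0.6, -2.3]
gripper_width: 0.0132
time: 10.55
position: [0.5597, 0.2554, 0.1865]
tcp_rot: [[-0.995, 0.1, -0.021], [0.1, 0.995, -0.003], [0.02, -0.005, -1.0]]
contact_force: [-0.4, -1.2, -2.2]
gripper_width: 0.0131
t 10.55 p [0.5597 0.2554 0.1865] ydeg 84.28 tilt [ 0.0202 -0.0048 -0.9998] F [-0.4 -1.2 -2.2] w 0.0131 q [ 0.31  0.25  1.66  0.    1.25 -1.16]
(0.5675, 0.252, 0.17, 83.9) -> [-0.0141, -0.0042, 0.0273, -0.0096, -0.0404, 0.0132]
```

View pics/m1top.png

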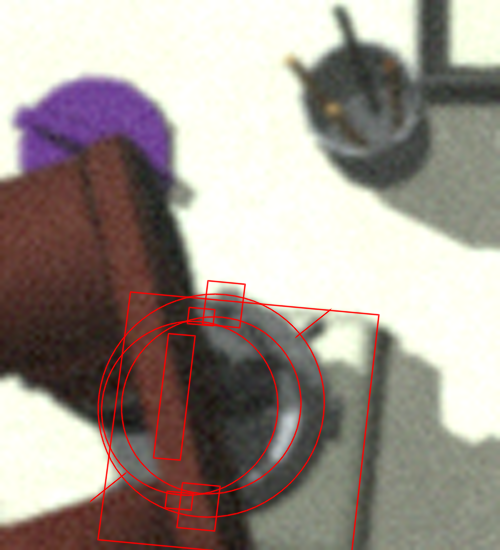

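View pics/m1scene.png

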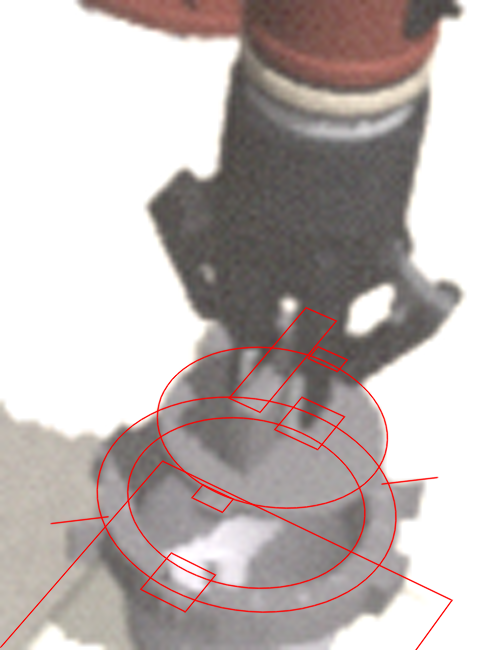

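```bash
python3 -m pendant '[[255,-0.0141,-0.0042,0.022,-0.0096,-0.0404,0.013],[255,-0.0141,-0.0042,0.022,-0.0096,-0.0404,0.013],[255,-0.0141,-0.0042,0.022,-0.0096,-0.0404,0.013],[255,-0.0141,-0.0042,0.022,-0.0096,-0.0404,0.013]]';python3 - <<'E'
from ov import *
plan((.5675,.252,.17,83.9))
E
```

```text
time: 11.15
position: [0.5679, 0.2501, 0.174]
tcp_rot: [[-0.994, 0.109, 0.0], [0.109, 0.994, 0.0], [-0.0, 0.0, -1.0]]
contact_force: [-0.5, 0.2, -2.3]
gripper_width: 0.0129
t 11.15 p [0.5679 0.2501 0.174 ] ydeg 83.73 tilt [-3.e-04  1.e-04 -1.e+00] F [-0.5  0.2 -2.3] w 0.0129 q [ 0.3   0.26  1.67  0.    1.21 -1.16]
(0.5675, 0.252, 0.17, 83.9) -> [0.001, 0.0031, 0.0067, 0.0003, 0.0006, -0.0059]
```

```bash
python3 -m pendant '[[255,0.001,0.0031,0.003,0,0,-0.004],[255,0.001,0.0031,0.003,0,0,-0.004]]';python3 - <<'E'
from ov import *
plan((.5675,.252,.17,83.9))
p=ctrl.get_state(); c=p["position"]; yd=np.degrees(np.arctan2(p["tcp_rot"][1,1],p["tcp_rot"][0,1]))-90
dz=1000*c[2]-15.6
lm=[m+[0,0,dz] for m in lidm]
M=(millm[:4],(.5675,.252),-6.1)
r=cam("scene"); overlay(r,[(lm,c,yd),M],(375,210,465,300),"pics/m2s.png",8); overlay(r,[],(375,210,465,300),"pics/m2s0.png",8)
r=cam("top"); overlay(r,[(lm,c,yd),M],(200,195,270,270),"pics/m2t.png",8)
E
```

```text
time: 11.4
position: [0.5675, 0.2522, 0.1725]
tcp_rot: [[-0.994, 0.107, 0.001], [0.107, 0.994, 0.0], [-0.001, 0.0, -1.0]]
contact_force: [0.4, 0.2, -2.4]
gripper_width: 0.0129
t 11.4 p [0.5675 0.2522 0.1725] ydeg 83.87 tilt [-6.e-04  3.e-04 -1.e+00] F [ 0.4  0.2 -2.4] w 0.0129 q [ 0.31  0.26  1.67  0.    1.21 -1.16]
(0.5675, 0.252, 0.17, 83.9) -> [-0.0, -0.0004, 0.0041, 0.0007, 0.0012, -0.0012]
```

View pics/m2s.png

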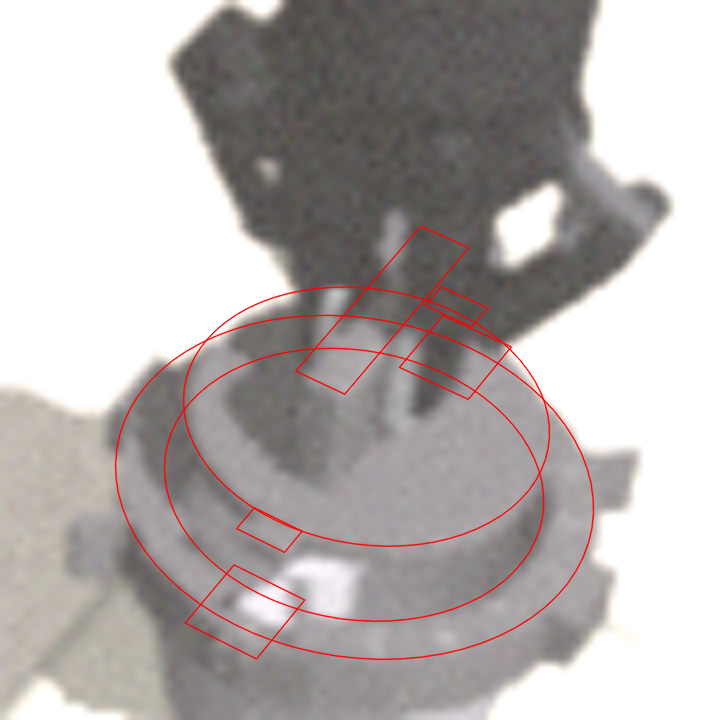

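View pics/m2s0.png

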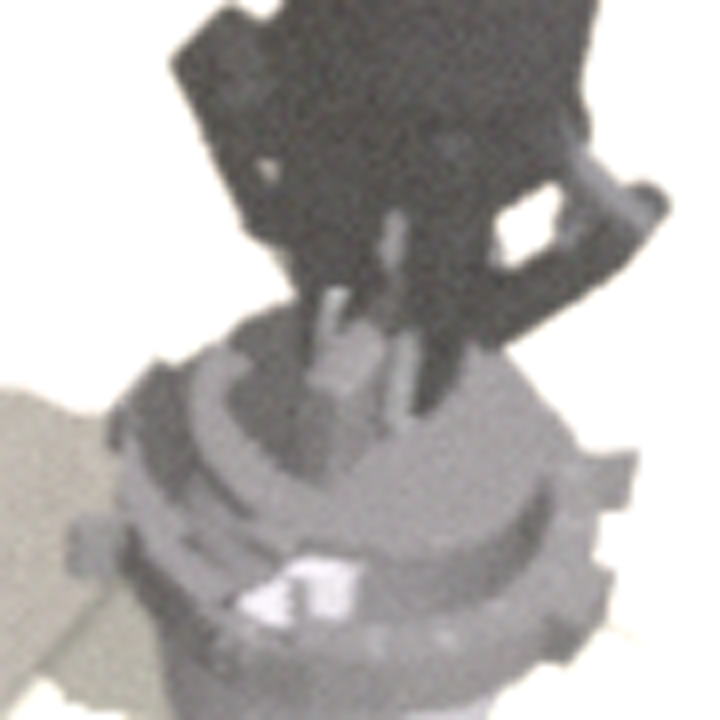

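View pics/m2t.png

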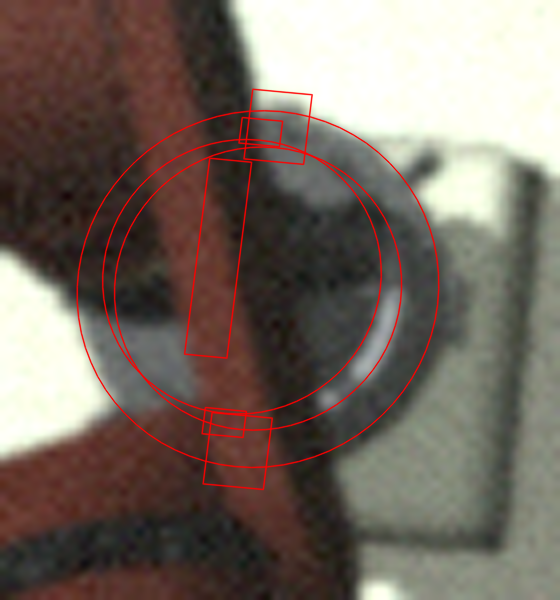

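Relative to the camera bias, lid and collar line up: both lie about 6–10 crop pixels off the model in the same direction. Lowering with force checks.

```bash
python3 -m pendant '[[255,0,-0.0004,0.015,0,0.001,0],[255,0,-0.0004,0.025,0,0.001,0],[255,0,-0.0004,0.033,0,0.001,0],[255,0,-0.0004,0.036,0,0.001,0]]';python3 - <<'E'
from ov import *
plan((.5675,.252,.1406,83.9))
E
```

```text
time: 12.0
position: [0.567, 0.2518, 0.1499]
tcp_rot: [[-0.994, 0.107, -0.001], [0.107, 0.994, -0.0], [0.001, -0.0, -1.0]]
contact_force: [0.9, -0.1, -1.8]
gripper_width: 0.0133
t 12.0 p [0.567  0.2518 0.1499] ydeg 83.87 tilt [ 1.2e-03 -3.0e-04 -1.0e+00] F [ 0.9 -0.1 -1.8] w 0.0133 q [ 0.3   0.29  1.69  0.    1.17 -1.16]
(0.5675, 0.252, 0.1406, 83.9) -> [-0.0008, 0.0004, 0.0155, -0.0006, -0.0024, -0.0011]
```

```bash
python3 -m pendant '[[255,-0.0008,0.0004,0.008,0,-0.002,0],[255,-0.0008,0.0004,0.014,0,-0.002,0],[255,-0.0008,0.0004,0.016,0,-0.002,0],[255,-0.0008,0.0004,0.017,0,-0.002,0]]';python3 - <<'E'
from ov import *
plan((.5675,.252,.1406,83.9))
r=cam("scene"); overlay(r,[],(375,210,465,300),"pics/m3s0.png",8)
E
```

```text
time: 12.5
position: [0.5675, 0.252, 0.1406]
tcp_rot: [[-0.994, 0.107, -0.001], [0.107, 0.994, -0.0], [0.0, -0.0, -1.0]]
contact_force: [-3.5, -0.8, 3.7]
gripper_width: 0.0132
t 12.5 p [0.5675 0.252  0.1406] ydeg 83.87 tilt [ 5.e-04 -5.e-04 -1.e+00] F [-3.5 -0.8  3.7] w 0.0132 q [ 0.31  0.3   1.69 -0.    1.15 -1.16]
(0.5675, 0.252, 0.1406, 83.9) -> [-0.0, 0.0, -0.0001, -0.001, -0.001, -0.0011]
```

View pics/m3s0.png

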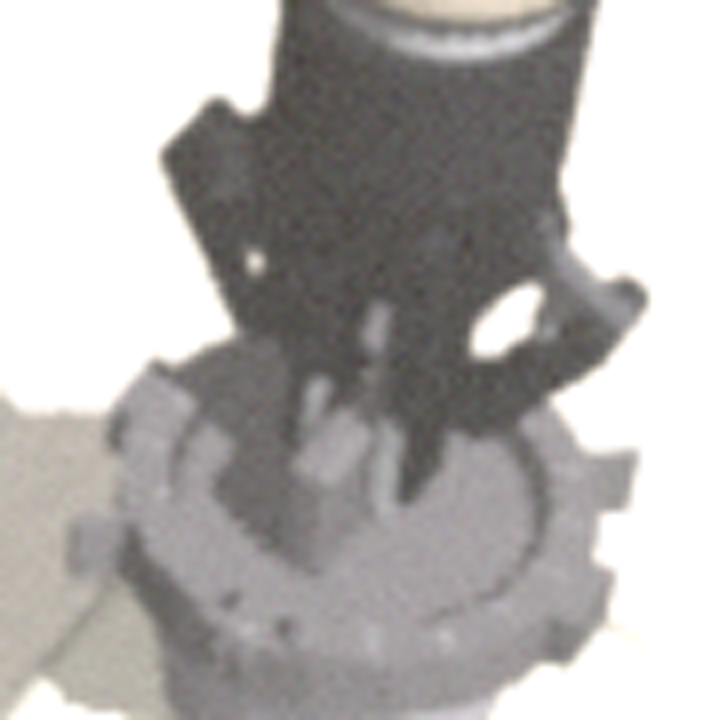

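Seated as predicted: TCP z 0.1406, light contact. Turning clockwise (+rz, z pointing down).

```bash
python3 -m pendant '[[255,0.0005,0,-0.001,0,0,0.08],[255,0.0005,0,-0.001,0,0,0.2],[255,0.0005,0,-0.001,0,0,0.35],[255,0.0005,0,-0.001,0,0,0.5],[255,0.0005,0,-0.001,0,0,0.6]]' 80;python3 - <<'E'
from ov import *
plan((.5675,.252,.1408,38.9)); print(ctrl.get_state()["wrist_torque"])
E
```

```text
time: 13.18
position: [0.5677, 0.2526, 0.1412]
tcp_rot: [[-0.918, 0.397, 0.001], [0.397, 0.918, 0.001], [-0.001, 0.001, -1.0]]
contact_force: [0.3, 0.7, -1.3]
gripper_width: 0.013
t 13.18 p [0.5677 0.2526 0.1412] ydeg 66.59 tilt [-7.0e-04  1.3e-03 -1.0e+00] F [ 0.3  0.7 -1.3] w 0.013 q [ 0.31  0.3   1.69  0.    1.15 -0.86]
(0.5675, 0.252, 0.1408, 38.9) -> [-0.0001, -0.0011, 0.0006, 0.0028, 0.0007, 0.9665]
[ 0.20143652 -0.08917697  0.08335928]
```

```bash
python3 -m pendant '[[255,0,-0.001,0.0006,0.003,0,0.2],[255,0,-0.001,0.0006,0.003,0,0.42],[255,0,-0.001,0.0006,0.003,0,0.64],[255,0,-0.001,0.0006,0.003,0,0.82],[255,0,-0.001,0.0006,0.003,0,0.95]]' 80;python3 - <<'E'
from ov import *
plan((.5675,.252,.1408,38.9)); print(ctrl.get_state()["wrist_torque"])
r=cam("scene"); overlay(r,[],(375,210,465,300),"pics/m4s0.png",8)
E
```

```text
time: 13.8
position: [0.5677, 0.2523, 0.1408]
tcp_rot: [[-0.633, 0.774, 0.001], [0.774, 0.633, 0.0], [-0.001, 0.001, -1.0]]
contact_force: [-0.0, -0.2, -1.3]
gripper_width: 0.013
t 13.8 p [0.5677 0.2523 0.1408] ydeg 39.26 tilt [-6.0e-04  1.1e-03 -1.0e+00] F [-0.  -0.2 -1.3] w 0.013 q [ 0.31  0.3   1.69 -0.    1.15 -0.38]
(0.5675, 0.252, 0.1408, 38.9) -> [-0.0002, -0.0006, -0.0001, 0.0021, 0.0011, 0.0127]
[ 0.01812683 -0.01883421  0.06538947]
```

View pics/m4s0.png

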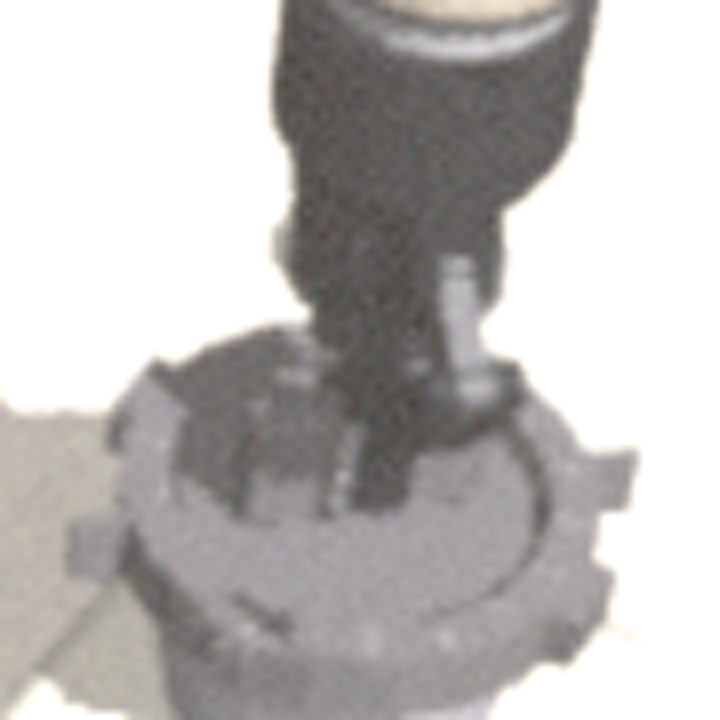

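```bash
python3 -m pendant '[[255,0,-0.0006,0.0008,0.002,0.001,0.013],[255,0,-0.0006,0.0008,0.002,0.001,0.013],[255,0,-0.0006,0.0008,0.002,0.001,0.013],[255,0,-0.0006,0.0008,0.002,0.001,0.013]]' 80;python3 - <<'E'
from ov import *
plan((.5675,.252,.1405,38.9)); print(ctrl.get_state()["wrist_torque"])
p=ctrl.get_state(); c=p["position"]; yd=np.degrees(np.arctan2(p["tcp_rot"][1,1],p["tcp_rot"][0,1]))-90
lm=[m+[0,0,125] for m in lidm]
off=np.zeros(3)
r=cam("scene"); overlay(r,[(lm,c,yd),(millm[:4]+millm[5:],(.5675,.252),-6.1)],(375,210,465,300),"pics/m5s.png",8)
crop(r,190,160,330,260,"pics/m5b.png",5)
cv2.imwrite("pics/m5full.png",r["color"][:,:,::-1])
E
```

```text
time: 14.35
position: [0.5677, 0.2523, 0.1406]
tcp_rot: [[-0.627, 0.779, 0.001], [0.779, 0.627, 0.0], [-0.0, 0.001, -1.0]]
contact_force: [0.0, 0.9, 1.9]
gripper_width: 0.0132
t 14.35 p [0.5677 0.2523 0.1406] ydeg 38.84 tilt [-2.e-04  9.e-04 -1.e+00] F [0.  0.9 1.9] w 0.0132 q [ 0.31  0.3   1.69  0.    1.15 -0.37]
(0.5675, 0.252, 0.1405, 38.9) -> [-0.0001, -0.0006, 0.0002, 0.0018, 0.0005, -0.0022]
[0.14413254 0.10248027 0.08886778]
```

View pics/m5s.png

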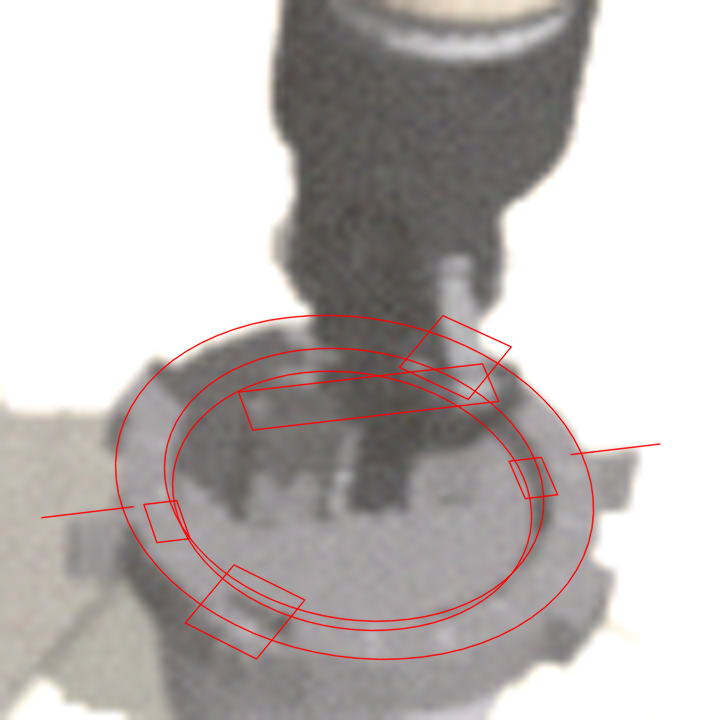

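View pics/m5full.png

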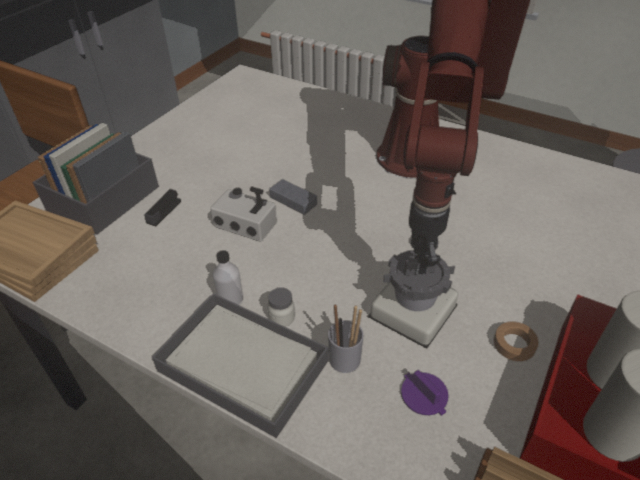

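The lid is seated and turned 45.0° (y from 83.87° to 38.84°), with the bar parallel to the fin line. The gap at crop (260,615) is empty. The wrist moment of 0.09 N m matches the half-way spring torque. The lever at (258,195) is up. Handing in.

```bash
python3 -c "
from cell import ctrl
print(ctrl.sign_off())"
```

```text
the job is handed in; nothing more can be done
None
```

The safety check is done and handed in at about 14.4 s of the 64 s allowed, with the arm still holding the lid in the gripper.

- **Breaker:** I pressed the test button with the shut fingers and the lever dropped fully. I pinched its bar, brought it back to its stop and let go. It stood up by itself in the picture after release and in the last one.
- **Lid:** I gripped the grey lid by its bar and set its lugs down the collar's gaps. It came to rest at the expected height (TCP z 0.1406 m).
- **Turn:** I turned it clockwise 45°, measured at 45.0°, so the bar is parallel to the line of the long fins. The wrist moment was about 0.09 N m, close to the 0.1 N m spring torque expected half way. I felt no click.
- **Other things on the table:** in the last scene picture the bystanders and the purple look-alike look undisturbed; the arm hides the jar cover there, and I did not measure any of them.

The scene camera image sat about 1 pixel (roughly 2 mm) off the model, for mill and lid alike, so I lined the two up relative to each other. The top camera's view of the lid in the collar was blocked by the arm at the end.

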